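# Test the shaker's emergency stop and reset it

### The job

Test the emergency stop of the tube shaker: with a fingertip, press the red mushroom head on the yellow stop station in until it stays in by itself and take the finger off it, then push one of its wings round clockwise (seen from above) until the head pops back out. After that press the shaker's green reset button fully in and let it come back. Grip nothing and do not push hard, and leave the bottle, the jar and the tip box standing where they are.

Things in the scene. Friction and masses are not known exactly. Their poses are not given: they have to be found in the camera images.
- station: Stop station, fixed to the bench: grey box with yellow top plate, 110 x 110 mm, top face 62 mm above the bench. Origin: centre of its underside on the bench; z up. At no twist the two wings of the red head lie along its +y and -y axes. A black collar (radius 21 mm) rises to 70 mm around the head's axis, which is the station's z axis.
- stop_top (a point): Centre of the top of the red mushroom head, 110 mm above the bench when the head is out; moves down with it. The cap has radius 26 mm. Press here, straight down: the force rises from 5 N to about 13 N, and the spring lifts the head again unless it has latched.
- wing_left (a point): Point on the red head's wing that lies along the station's +y at no twist, 37 mm from the axis, mid-height of the wing (99 mm above the bench when out, about 89 mm when latched in). Each wing is a straight radial bar 10 mm thick, 12 mm high, from the cap's edge (26 mm from the axis) out to 45 mm, with a white stripe on top. To release, push its side so that it goes clockwise seen from above (at no twist: towards the station's +x).
- wing_right (a point): The same point on the opposite wing, along the station's -y; clockwise takes it at first towards the station's -x.
- stop (a joint): How far the red head is pressed in, m: 0 out, 0.0135 hard bottom. It clicks past a catch at about 0.011 and then stays in by itself at about 0.0096 when the finger leaves. It can be let out only by twisting.
- stop_twist (a joint): Twist of the red head, rad, growing clockwise seen from above: 0 at rest (spring-returned), hard stop at 0.95. It takes 0.03 to 0.08 N m (about 2 N at the wing). A latched head is let go at about 0.6 to 0.7 and pops out 10 mm at once, even against a finger at the wing; left alone, it springs back to 0.
- shaker: Tube shaker, fixed to the bench: white box 180 x 180 mm, 70 mm high, with an aluminium block of capped tubes (up to 120 mm above the bench) on its +x half. Origin: centre of its underside; z up. On the -x part of its top are a display and the green reset button.
- reset_top (a point): Centre of the top of the green reset button (radius 14 mm in a grey ring), at (-60, 45) mm in the shaker's x, y and 92 mm above the bench when out. Pressed straight down.
- reset (a joint): How far the green button is pressed in, m: 0 out, 0.006 fully in (about 5 N); it springs back.
- bottle: Loose amber bottle with a blue cap, radius 28 mm, 130 mm high, standing. Origin: centre of its underside. Leave alone.
- jar: Loose white jar with a red lid, radius 22 mm, 60 mm high, standing beside the stop station. Origin: centre of its underside. Leave alone.
- tipbox: Loose blue and white pipette tip box, 60 x 90 mm, 48 mm high. Origin: centre of its underside. Leave alone.
Not all that is in view belongs to the job. Of the things like the station, leave any that is purple; of the rest the smaller one is meant.

How it is judged:
On the way, in this order (a step that is already met when the one before it is completed fails the run):
1. the red head has been pressed in and stays in by itself, not touched (value of joint stop above 0.008 m and contact force between each of the arm, the fingers and stop_twist below 0.1 N), for 0.2 s.
2. the red head has been twisted loose and is out again (value of joint stop below 0.002 m), for 0.2 s.
3. the green reset button is fully in (value of joint reset above 0.0045 m), for 0.05 s.
At the end, for the whole second after the job is handed in: The red head is out (under 1.5 mm in) and twisted back (under 0.1 rad), the green button is out (under 1.5 mm), and bottle, jar and tip box stand upright within 15 mm of where they were (value of joint each of stop, reset below 0.0015 m and value of joint stop_twist below 0.1 rad and distance of each of bottle, jar, tipbox from where it was at the start of the episode below 0.015 m and angle between each of bottle, jar, tipbox's own z axis and vertical below 0.2 rad); the robot touches nothing.
It fails at once if the green button is pressed (over 3 mm) while the red head is in (value of joint reset above 0.003 m and value of joint stop above 0.004 m).
It fails at once if the red head is gripped or pushed with more than 40 N (contact force between the fingers and stop_twist above 40 N).
It fails at once if the green button is gripped or pushed with more than 40 N (contact force between the fingers and reset above 40 N).
It fails at once if bottle, jar or tip box is shifted by more than 15 mm, lifted or tipped (not (distance of bottle from where it was at the start of the episode below 0.015 m) or not (distance of jar from where it was at the start of the episode below 0.015 m) or not (distance of tipbox from where it was at the start of the episode below 0.015 m) or not (angle between bottle's own z axis and vertical below 0.2 rad) or not (angle between jar's own z axis and vertical below 0.2 rad) or not (angle between tipbox's own z axis and vertical below 0.2 rad)).
It also fails if it takes over 70 s, if anything falls off the work surface, if the arm or the gripper's body presses on something with over 40 N, if the wrist force passes 120 N, or if a joint passes its speed limit or range.

### The arm

A 6-joint arm with a two-finger parallel gripper is mounted at the origin on the work surface. World frame = base frame: x ahead of the robot, y to its left, z up, the work surface at z = 0. Lengths are in m, angles in rad, forces in N, time in s.
With the tool pointing down it reaches from about 0.35 to 0.775 m from the base axis. Payload 5.5 kg.
Tool frame: the origin (TCP) lies at the very end of the fingers, on their centre line; the grasp point (between the pads) lies 19 mm behind it; z points along the fingers, y is the line along which they close (so a half turn about z gives the same grasp; the last joint's range is limited). The gripper opens to 85 mm and grips with 20 to 120 N. Pads are 22 mm wide; open, the fingers measure 114 mm over their backs; the gripper's body (76 mm by 85 mm) begins 54 mm behind the grasp point. The pads swing forward as they close: fully open they stand 13 mm farther back than shut.
Start: joints at [1.19, 0.313, 0.046, 1.304, 0, 1.431], TCP at [0.137, 0.558, 0.209] pointing down, gripper open.
Joint ranges: [-2.76, 2.76], [-0.86, 1.69], [-1.03, 1.26], [-2.2, 2.34], [-1.47, 1.5], [-3.14, 3.14]. Speed limits (rad/s): [2.57, 2.57, 3.14, 3.14, 3.14, 3.14].

### API

Orientations are given as a unit quaternion [w, x, y, z].
In Python, from workcell import env, cams, ticket, spotter gives the robot as it stands.
- The arm moves only by the tool jog_arm, never from a script. Its argument "increments" is a list that holds one entry, the list of rows, each a list of 7 numbers: the shift along the tool's x, y, z in units of 0.25 m (1.0 is 0.25 m), then the turn, a rotation vector about the tool's x, y, z in units of 180 degrees (1.0 is 180 degrees), then the closure in counts, from 0 (fully open) to 255 (shut). A call has 1 to 20 rows; each row shifts and turns the commanded pose from where the row before left it, along the tool's axes as they then stand; what a row does not reach is not made up. A row lasts 1/10 s, in which the tool goes at most 50 mm and 8.59 degrees, less where a joint would pass 70% of its speed; a pose out of reach is approached as far as the arm can. A call with a number of a shift or a turn outside -1 to 1 is refused whole. A call with a gripper value outside its range is refused whole. The fingers move at their own pace and stop on an object; "force" is the grip in N (left out, the last holds). Time passes only in rows, so rows that do not move let the fingers close. It gives the time, the measured TCP pose, the force, the opening and the grip force at its end, in the units of the state.
- env.get_state(): the state, without advancing time (a new reading comes with each control period).
- cams.read_camera(name): name is "scene" or "top" or "wrist"; returns a dict with "pixels" (384x512x3 uint8, red, green, blue), "fx", "fy", "cx", "cy" (pixels), "xyz" and "attitude" of the camera in the world; the wrist camera has in their place "mount" (4x4, takes a point from camera to tool coordinates, whose origin is the TCP and whose axes are the flange's). Camera axes: x right, y down, z forward; pixel columns grow to the right and rows downward; lengths in m; the calibration is good to about 2 mm. A picture is of the moment at which its call begins: read the wrist's pose just before it. There is no depth.
- ticket.hand_in(): hands the job in; it is judged then, once.
Trained networks look in the newest picture that a camera, given by its name, has taken for a name from the list of things; names that differ only in an ending like _2 or _b are one class to them, and where a whole thing is asked for, a point or a joint stands for the part that bears it (a point fixed in the world has none). Each returns a list of dicts, best first, with "conf" (0 to 1); they miss things now and then, are a little off and sometimes report something else, mostly with a low value. They report only what shows in the picture. A call takes as long as a camera call. They do not tell look-alikes from the thing itself.
- spotter.find_in(target, camera): "uv" ([column, row] in pixels, amid what is visible of it).
- spotter.cut_out(target, camera): "region" (384x512 bool, what is visible of it) and "uv" ([column, row] in pixels, amid what is visible of it).
- spotter.landmark_of(target, camera): "uv" ([column, row] in pixels: a listed point, or the origin of a listed thing).
The state is a dict: "clock": time; "joint_pos": joint angles; "qvel": joint speeds; "tau": joint torques, N m; "tcp_pos": TCP position; "orientation": TCP orientation; "wrist_force": force on the tool from outside, world axes, zero at the start; "ft_torque": the same for the moment, N m; "finger_gap": finger opening in m; "grip_force": force on a finger pad.
Only numpy, scipy, OpenCV 4.12 (cv2) and the standard library are available. Lean on these libraries where they do the work, as an engineer would, in place of code of your own. Each camera call takes 0.05 s, during which the arm holds its last target. There are 200 camera calls.

## Working session

There is one attempt and no reset: what is moved stays moved. The work goes in short steps, Python scripts to look and compute and a tool call to move; the robot and the scene stay as the last step left them, time stands still between calls to the robot, and variables do not carry over. Pictures are saved under pics/ and viewed, at most 10 in all, crops included, and the job is handed in when it is done.

Besides the shell and the picture viewer there is one more tool, called in YAML: its name, and indented under it one key for each argument. jog_arm: Moves the arm, as the interface text tells. Shifts and turns lie within -1 to 1; 1 stands for 0.25 m of shift or 180 degrees of turn. Its arguments: {"type":"object","properties":{"increments":{"type":"array"},"force":{"type":"number"}},"required":["increments"]}

```bash
mkdir -p pics; cat > h.py <<'E'
import numpy as np,cv2
from scipy.spatial.transform import Rotation as R
from workcell import env,cams,ticket,spotter
def q2R(q): q=np.asarray(q); return R.from_quat([q[1],q[2],q[3],q[0]]).as_matrix()
def cam(name):
    s=env.get_state(); c=cams.read_camera(name)
    if 'mount' in c:
        T=np.eye(4);T[:3,:3]=q2R(s['orientation']);T[:3,3]=s['tcp_pos'];M=T@np.array(c['mount']);c['Rm'],c['t']=M[:3,:3],M[:3,3]
    else:
        a=np.array(c['attitude']); c['Rm']=a if a.shape==(3,3) else q2R(a); c['t']=np.array(c['xyz'])
    return c
def ray(c,uv,z):
    d=c['Rm']@np.array([(uv[0]-c['cx'])/c['fx'],(uv[1]-c['cy'])/c['fy'],1]); return c['t']+d*(z-c['t'][2])/d[2]
def save(c,n): cv2.imwrite('pics/'+n,np.ascontiguousarray(c['pixels'][...,::-1]))
E
python3 - <<'E'
from h import *
np.set_printoptions(precision=4,suppress=True)
s=env.get_state();print(s['clock'],s['tcp_pos'],s['orientation'])
ims=[]
Z=dict(station=0,stop_top=.11,wing_left=.099,wing_right=.099,shaker=0,reset_top=.092,bottle=0,jar=0,tipbox=0)
for n in('scene','top'):
    c=cam(n);ims.append(c['pixels']);save(c,n+'0.png');print(n,c['t'],c['Rm'].tolist(),c['fx'])
    for k,z in Z.items():
        for d in spotter.landmark_of(k,n)[:4]: print(k,np.round(d['uv']),round(d['conf'],2),ray(c,d['uv'],z)[:2])
E
```

```text
0.0 [0.1369 0.5579 0.2078] [-0.0002  0.1201  0.9928 -0.0009]
scene [ 1.084  -0.7152  0.6499] [[0.75460751452629, 0.36910599958484486, -0.5425202854188289], [0.6561744763840138, -0.42648751417540387, 0.622529884258298], [-0.0015986127174100195, -0.8257536928908991, -0.564028619056181]] 369.4802006316078
station [169. 224.] 0.91 [ 0.3657 -0.2906]
station [223. 260.] 0.9 [ 0.5772 -0.2884]
station [131. 291.] 0.56 [ 0.4917 -0.4911]
stop_top [114. 241.] 0.95 [ 0.4422 -0.475 ]
stop_top [222. 228.] 0.84 [ 0.5892 -0.2911]
stop_top [166. 189.] 0.68 [ 0.3603 -0.2767]
wing_left [136. 235.] 0.8 [ 0.4501 -0.4266]
wing_left [175. 186.] 0.8 [ 0.3548 -0.2464]
wing_left [233. 220.] 0.77 [ 0.5764 -0.2468]
wing_right [ 90. 261.] 0.77 [ 0.4483 -0.5351]
wing_right [205. 237.] 0.7 [ 0.5722 -0.3289]
wing_right [153. 200.] 0.65 [ 0.3629 -0.3222]
shaker [331. 173.] 0.79 [0.5572 0.2344]
shaker [280. 202.] 0.32 [ 0.5292 -0.0064]
reset_top [319. 133.] 0.56 [0.4549 0.2978]
bottle [281. 200.] 0.69 [0.5258 0.0016]
jar [251. 283.] 0.87 [ 0.6791 -0.2982]
tipbox [246. 186.] 0.9 [ 0.3924 -0.0109]
top [ 0.3876 -0.0648 
[... 312 characters left out ...]
89]
station [310. 187.] 0.76 [ 0.5744 -0.2812]
stop_top [322. 251.] 0.74 [ 0.36   -0.2977]
stop_top [389. 210.] 0.62 [ 0.4878 -0.5084]
stop_top [318. 182.] 0.5 [ 0.5745 -0.287 ]
wing_left [372. 211.] 0.88 [ 0.4853 -0.46  ]
wing_left [304. 183.] 0.74 [ 0.5743 -0.2442]
wing_left [306. 249.] 0.55 [ 0.3667 -0.2478]
wing_right [404. 211.] 0.66 [ 0.486  -0.5605]
wing_right [330. 253.] 0.62 [ 0.3549 -0.3255]
wing_right [331. 187.] 0.57 [ 0.5625 -0.33  ]
wing_right [138. 215.] 0.46 [0.4693 0.2746]
shaker [155. 197.] 0.62 [0.5378 0.2463]
reset_top [134. 216.] 0.64 [0.4684 0.289 ]
bottle [229. 201.] 0.83 [ 0.5249 -0.0046]
jar [315. 157.] 0.69 [ 0.6774 -0.2977]
tipbox [231. 242.] 0.93 [ 0.3862 -0.0123]
```

```bash
python3 -c "
import cv2,numpy as np
a=cv2.imread('pics/scene0.png')[100:330,60:400];b=cv2.imread('pics/top0.png')[120:290,110:430]
a=cv2.resize(a,(480,325));b=cv2.resize(b,None,fx=2.2,fy=2.2)
print(b.shape);cv2.imwrite('pics/a.png',cv2.resize(a,None,fx=1.6,fy=1.6));cv2.imwrite('pics/b.png',b)"
```

```text
(374, 704, 3)
```

View pics/a.png

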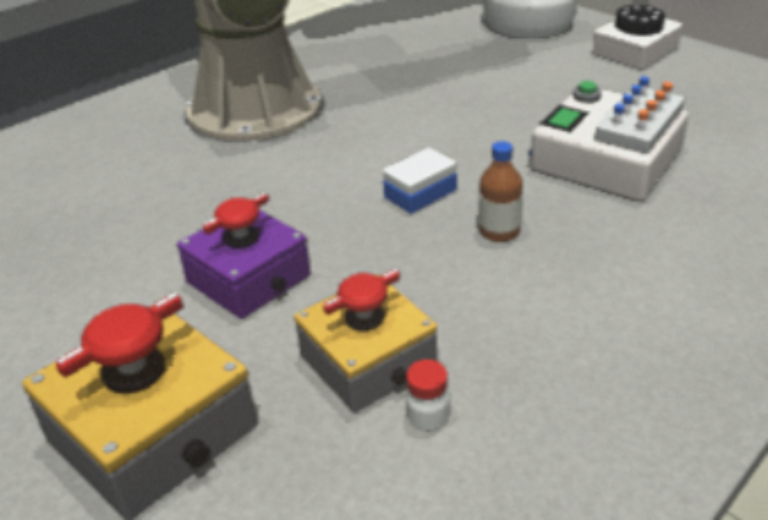

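View pics/b.png

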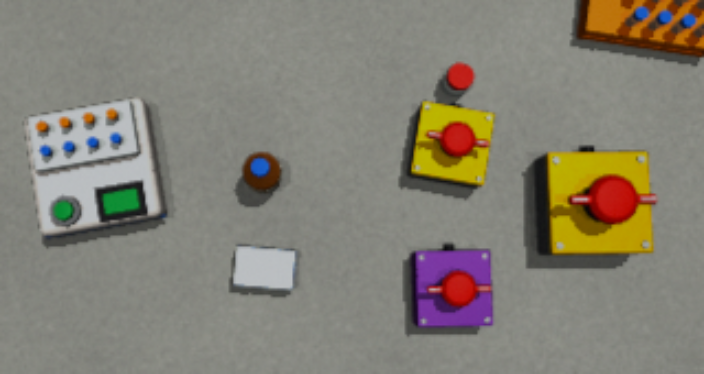

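The top view shows the target, the small yellow station, near (311,187), with the jar beside it at (315,157). The purple one sits near (310,252) and the big yellow one near (385,212). The reset button is at about (138,215). I'll shut the fingers and look from close by, starting with the reset button on the way.

jog_arm:
  increments:
    - [[-0.136,-0.077,-0.021,0,0,0,255],[-0.136,-0.077,-0.021,0,0,0,255],[-0.136,-0.077,-0.021,0,0,0,255],[-0.136,-0.077,-0.021,0,0,0,255],[-0.136,-0.077,-0.021,0,0,0,255],[-0.136,-0.077,-0.021,0,0,0,255],[-0.136,-0.077,-0.021,0,0,0,255],[-0.136,-0.077,-0.021,0,0,0,255],[-0.136,-0.077,-0.021,0,0,0,255],[-0.136,-0.077,-0.021,0,0,0,255],[0,0,0,0,0,0,255],[0,0,0,0,0,0,255],[0,0,0,0,0,0,255]]

```text
clock: 2.3
tcp_pos: [0.4207, 0.2908, 0.2611]
orientation: [-0.0, 0.12, 0.993, 0.0]
wrist_force: [0.6, -0.2, -0.5]
finger_gap: 0.0003
grip_force: 0.0
```

```bash
cat >> h.py <<'E'
np.set_printoptions(precision=4,suppress=True)
def to(p,n=1):
    s=env.get_state();d=q2R(s['orientation']).T@(np.array(p)-s['tcp_pos']);return d/.25/n
def st():
    s=env.get_state();print(round(s['clock'],2),s['tcp_pos'],s['orientation'],s['joint_pos'],s['wrist_force'],s['finger_gap'])
E
python3 - <<'E'
from h import *
st();c=cam('wrist');save(c,'w1.png');print(c['t'],c['Rm'])
for k,z in dict(shaker=0,reset_top=.092).items():
    for d in spotter.landmark_of(k,'wrist')[:4]: print(k,np.round(d['uv']),round(d['conf'],2),ray(c,d['uv'],z)[:2])
print(to([.55,-.24,.26],15))
E
```

```text
2.3 [0.4207 0.2908 0.2611] [-0.0004  0.1198  0.9928  0.    ] [ 0.4475  0.1794 -0.0016  1.3904  0.0005  0.6877] [ 0.5635 -0.1799 -0.5097] 0.0003242908841240021
[0.3492 0.3088 0.4268] [[ 0.2391  0.9297  0.2803]
 [ 0.971  -0.2291 -0.0683]
 [ 0.0007  0.2885 -0.9575]]
shaker [240. 238.] 0.61 [0.5379 0.2407]
reset_top [255. 213.] 0.88 [0.4711 0.2807]
[-0.0671 -0.1295  0.0003]
```

View pics/w1.png

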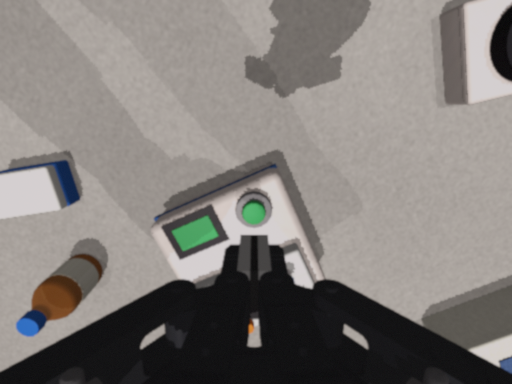

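The picture shows the green button at (254,212), just ahead of the fingertips at (253,240). Next I'll go past the station so it lies clear of the fingers in view.

```bash
python3 -c "
from h import *
print(to([.63,-.28,.26],16))"
```

```text
[-0.0847 -0.1264  0.0003]
```

jog_arm:
  increments:
    - [[-0.085,-0.126,0,0,0,0,255],[-0.085,-0.126,0,0,0,0,255],[-0.085,-0.126,0,0,0,0,255],[-0.085,-0.126,0,0,0,0,255],[-0.085,-0.126,0,0,0,0,255],[-0.085,-0.126,0,0,0,0,255],[-0.085,-0.126,0,0,0,0,255],[-0.085,-0.126,0,0,0,0,255],[-0.085,-0.126,0,0,0,0,255],[-0.085,-0.126,0,0,0,0,255],[-0.085,-0.126,0,0,0,0,255],[-0.085,-0.126,0,0,0,0,255],[-0.085,-0.126,0,0,0,0,255],[-0.085,-0.126,0,0,0,0,255],[-0.085,-0.126,0,0,0,0,255],[-0.085,-0.126,0,0,0,0,255],[0,0,0,0,0,0,255],[0,0,0,0,0,0,255]]

```text
clock: 4.25
tcp_pos: [0.6316, -0.2798, 0.2599]
orientation: [-0.001, 0.12, 0.993, 0.001]
wrist_force: [-0.2, 0.2, -0.4]
finger_gap: 0.0002
grip_force: 0.0
```

```bash
python3 - <<'E'
from h import *
st();c=cam('wrist');save(c,'w2.png')
for k,z in dict(station=0,stop_top=.11,wing_left=.099,wing_right=.099,jar=0).items():
    for d in spotter.landmark_of(k,'wrist')[:4]: print(k,np.round(d['uv']),round(d['conf'],2),ray(c,d['uv'],z)[:2])
E
```

```text
4.25 [ 0.6316 -0.2798  0.2599] [-0.0008  0.1201  0.9928  0.0006] [-0.5333  0.5637  0.5541  1.5633  0.0004 -0.2925] [-0.1723  0.1651 -0.3565] 0.00015462472401840246
station [68. 84.] 0.85 [ 0.4835 -0.491 ]
station [238. 117.] 0.7 [ 0.5762 -0.287 ]
station [449.  24.] 0.69 [ 0.5311 -0.0058]
stop_top [233. 122.] 0.95 [ 0.5759 -0.287 ]
stop_top [270. 116.] 0.43 [ 0.5788 -0.2492]
wing_left [27. 65.] 0.9 [ 0.4752 -0.4684]
wing_left [270. 116.] 0.85 [ 0.5792 -0.2487]
wing_right [199. 122.] 0.97 [ 0.5675 -0.3209]
jar [246. 190.] 0.73 [ 0.6777 -0.3017]
```

View pics/w2.png

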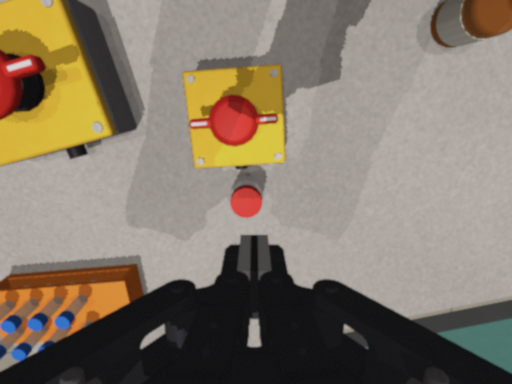

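The picture shows the red head at (233,121), its wings at (199,122) and (268,118), and the jar at (246,195). That puts the axis at about (0.576, -0.287) with a yaw of about -9°. Now I'll move above the head.

```bash
python3 -c "
from h import *
print(to([.576,-.287,.125],4))"
```

```text
[ 0.0521 -0.0211  0.137 ]
```

jog_arm:
  increments:
    - [[0.104,-0.042,0,0,0,0,255],[0.104,-0.042,0,0,0,0,255],[0,0,0.14,0,0,0,255],[0,0,0.14,0,0,0,255],[0,0,0.14,0,0,0,255],[0,0,0.12,0,0,0,255],[0,0,0,0,0,0,255],[0,0,0,0,0,0,255]]

```text
clock: 5.35
tcp_pos: [0.5758, -0.2875, 0.1269]
orientation: [-0.0, 0.12, 0.993, 0.0]
wrist_force: [-0.1, 0.3, 0.6]
finger_gap: -0.0
grip_force: 0.0
```

jog_arm:
  increments:
    - [[0,0,0.02,0,0,0,255],[0,0,0.02,0,0,0,255],[0,0,0.02,0,0,0,255],[0,0,0.012,0,0,0,255],[0,0,0,0,0,0,255]]

```text
clock: 5.85
tcp_pos: [0.5757, -0.288, 0.1077]
orientation: [-0.0, 0.12, 0.993, 0.0]
wrist_force: [0.1, 0.3, 0.3]
finger_gap: 0.0001
grip_force: 0.0
```

jog_arm:
  increments:
    - [[0,0,0.01,0,0,0,255],[0,0,0.01,0,0,0,255],[0,0,0,0,0,0,255]]

```text
clock: 6.15
tcp_pos: [0.5757, -0.288, 0.1027]
orientation: [-0.0, 0.12, 0.993, 0.0]
wrist_force: [-1.2, -1.0, 0.1]
finger_gap: 0.0001
grip_force: 0.0
```

jog_arm:
  increments:
    - [[0,0,0.01,0,0,0,255],[0,0,0.01,0,0,0,255],[0,0,0,0,0,0,255]]

```text
clock: 6.45
tcp_pos: [0.5757, -0.2879, 0.0977]
orientation: [-0.0, 0.12, 0.993, 0.0]
wrist_force: [-0.3, -0.6, -0.6]
finger_gap: 0.0001
grip_force: 0.0
```

I expected about 12 N here but read almost none, so I'll look before going on.

```bash
python3 - <<'E'
from h import *
st();print(env.get_state()['tau'])
w=cam('wrist');s=cam('scene')
for k in('stop_top','wing_left','wing_right'): print(k,[(np.round(d['uv']),round(d['conf'],2)) for d in spotter.landmark_of(k,'scene')[:3]])
a=cv2.resize(s['pixels'][150:330,100:340],(480,360),interpolation=3)
b=cv2.resize(w['pixels'][0:384,100:412],(293,360))
cv2.imwrite('pics/p3.png',np.hstack([a,b])[...,::-1])
E
```

```text
6.45 [ 0.5757 -0.2879  0.0977] [-0.0003  0.1201  0.9928  0.0002] [-0.5885  0.4949  0.0437  1.1204  0.0001 -0.3476] [-0.3329 -0.6429 -0.5542] 0.00014877791272591186
[ -0.0076 -56.8288  28.794   -0.0972   0.0003   0.    ]
stop_top [(array([218., 225.]), 0.78), (array([164., 189.]), 0.65), (array([112., 240.]), 0.56)]
wing_left [(array([134., 234.]), 0.94), (array([234., 219.]), 0.75), (array([174., 187.]), 0.71)]
wing_right [(array([205., 235.]), 0.86), (array([153., 200.]), 0.84), (array([ 89., 259.]), 0.63)]
```

View pics/p3.png

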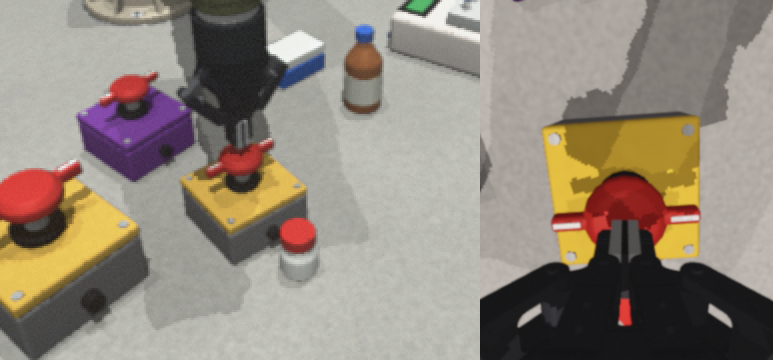

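The scene view shows the fingertips over the cap at about (242,150) of the crop, and the head still out. The wrist view shows them on the centre line. I'll keep lowering in small steps and watch the force.

jog_arm:
  increments:
    - [[0,0,0.008,0,0,0,255],[0,0,0,0,0,0,255]]

```text
clock: 6.9
tcp_pos: [0.5758, -0.288, 0.0959]
orientation: [-0.0, 0.12, 0.993, 0.0]
wrist_force: [-0.1, 0.4, 0.3]
finger_gap: -0.0
grip_force: 0.0
```

jog_arm:
  increments:
    - [[0,0,0.008,0,0,0,255],[0,0,0,0,0,0,255]]

```text
clock: 7.1
tcp_pos: [0.5757, -0.288, 0.0938]
orientation: [-0.0, 0.12, 0.993, 0.0]
wrist_force: [-0.5, 1.3, -0.4]
finger_gap: 0.0001
grip_force: 0.0
```

jog_arm:
  increments:
    - [[0,0,0.008,0,0,0,255],[0,0,0,0,0,0,255]]

```text
clock: 7.3
tcp_pos: [0.5758, -0.288, 0.0918]
orientation: [-0.0, 0.12, 0.993, 0.0]
wrist_force: [-0.1, -0.2, 0.1]
finger_gap: 0.0
grip_force: 0.0
```

```bash
python3 - <<'E'
from h import *
print(env.get_state()['tau'])
w=cam('wrist');s=cam('scene')
for k in('stop_top','wing_left','wing_right'): print(k,[(np.round(d['uv'],1),round(d['conf'],2)) for d in spotter.landmark_of(k,'scene')[:3]])
# where the TCP, and head centre out/in, project in scene
for p in ([.5757,-.288,.0918],[.576,-.287,.11],[.576,-.287,.0985]):
    q=s['Rm'].T@(np.array(p)-s['t']);print(q[:2]/q[2]*[s['fx'],s['fy']]+[s['cx'],s['cy']])
o=cv2.imread('pics/scene0.png')[...,::-1]
f=lambda i:cv2.resize(i[185:285,170:270],(400,400),interpolation=2)
cv2.imwrite('pics/p4.png',np.hstack([f(o),f(s['pixels'])])[...,::-1])
E
```

```text
[ -0.0039 -56.8857  28.6651  -0.0706   0.0004  -0.    ]
stop_top [(array([112.1, 242.1]), 0.91), (array([166.5, 192.4]), 0.82), (array([218.5, 226.5]), 0.69)]
wing_left [(array([135. , 233.7]), 0.97), (array([233.7, 220.9]), 0.86), (array([176.3, 186.2]), 0.78)]
wing_right [(array([204.7, 238.1]), 0.68), (array([152.3, 196.4]), 0.68), (array([ 88.3, 259.8]), 0.6)]
[219.924 231.029]
[219.785  224.7881]
[220.1297 228.6492]
```

View pics/p4.png

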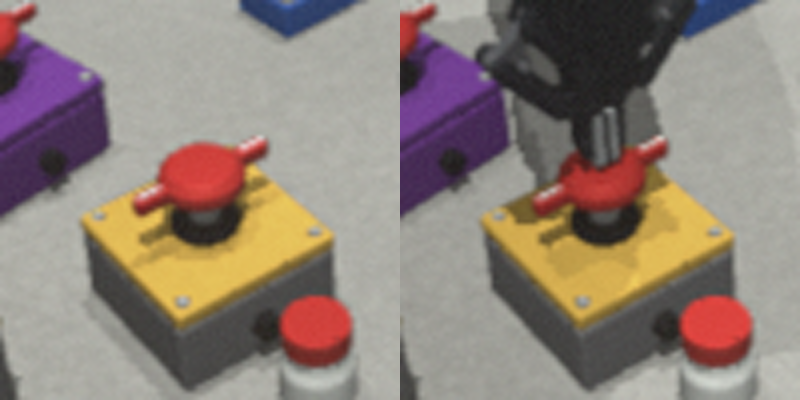

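The head is still out, and the fingertips end at about px (220,226), some 13–15 mm above the reported TCP. So contact is close. I'll keep going down in 2 mm steps.

jog_arm:
  increments:
    - [[0,0,0.008,0,0,0,255],[0,0,0,0,0,0,255]]

```text
clock: 7.75
tcp_pos: [0.5758, -0.288, 0.0899]
orientation: [-0.0, 0.12, 0.993, 0.0]
wrist_force: [0.0, 0.4, -0.4]
finger_gap: -0.0
grip_force: 0.0
```

jog_arm:
  increments:
    - [[0,0,0.008,0,0,0,255],[0,0,0,0,0,0,255]]

```text
clock: 7.95
tcp_pos: [0.5758, -0.288, 0.0878]
orientation: [-0.0, 0.12, 0.993, 0.0]
wrist_force: [0.4, 0.3, 0.2]
finger_gap: 0.0002
grip_force: 0.0
```

jog_arm:
  increments:
    - [[0,0,0.008,0,0,0,255],[0,0,0,0,0,0,255]]

```text
clock: 8.15
tcp_pos: [0.576, -0.2882, 0.0865]
orientation: [0.0, 0.12, 0.993, -0.0]
wrist_force: [-1.5, 0.5, 4.7]
finger_gap: 0.0001
grip_force: 2.0
```

jog_arm:
  increments:
    - [[0,0,0.008,0,0,0,255],[0,0,0,0,0,0,255]]

```text
clock: 8.35
tcp_pos: [0.576, -0.2882, 0.085]
orientation: [0.0, 0.12, 0.993, -0.0]
wrist_force: [-1.6, 0.9, 5.6]
finger_gap: -0.0003
grip_force: 2.6
```

Contact came at a reported z of about 0.087, so the true tip is about 23 mm above the TCP. The click should come at about 0.0755.

jog_arm:
  increments:
    - [[0,0,0.01,0,0,0,255],[0,0,0.01,0,0,0,255],[0,0,0.01,0,0,0,255],[0,0,0,0,0,0,255]]

```text
clock: 8.75
tcp_pos: [0.5764, -0.2884, 0.0801]
orientation: [0.001, 0.12, 0.993, -0.001]
wrist_force: [-2.1, 1.0, 5.6]
finger_gap: -0.0001
grip_force: 3.0
```

jog_arm:
  increments:
    - [[0,0,0.006,0,0,0,255],[0,0,0,0,0,0,255]]

```text
clock: 8.95
tcp_pos: [0.5764, -0.2884, 0.0765]
orientation: [0.001, 0.12, 0.993, -0.0]
wrist_force: [-1.2, 1.3, 7.0]
finger_gap: -0.0001
grip_force: 3.5
```

jog_arm:
  increments:
    - [[0,0,0.006,0,0,0,255],[0,0,0,0,0,0,255]]

```text
clock: 9.15
tcp_pos: [0.5764, -0.2884, 0.0749]
orientation: [0.001, 0.12, 0.993, -0.0]
wrist_force: [-0.6, 1.6, 8.6]
finger_gap: -0.0001
grip_force: 3.8
```

jog_arm:
  increments:
    - [[0,0,0.006,0,0,0,255],[0,0,0,0,0,0,255]]

```text
clock: 9.35
tcp_pos: [0.5764, -0.2884, 0.0736]
orientation: [0.001, 0.12, 0.993, -0.0]
wrist_force: [-2.1, 0.8, 8.7]
finger_gap: -0.0004
grip_force: 4.0
```

jog_arm:
  increments:
    - [[0,0,0.006,0,0,0,255],[0,0,0,0,0,0,255]]

```text
clock: 9.55
tcp_pos: [0.5766, -0.2885, 0.0735]
orientation: [0.001, 0.12, 0.993, -0.001]
wrist_force: [-3.8, 1.5, 14.4]
finger_gap: 0.0
grip_force: 7.2
```

Pushing further gave no more travel and the force jumped to 14 N, so this is the hard bottom. I'll lift off and check the latch.

jog_arm:
  increments:
    - [[0,0,-0.04,0,0,0,255],[0,0,-0.04,0,0,0,255],[0,0,-0.04,0,0,0,255],[0,0,-0.06,0,0,0,255],[0,0,-0.06,0,0,0,255],[0,0,0,0,0,0,255],[0,0,0,0,0,0,255]]

```text
clock: 10.25
tcp_pos: [0.5761, -0.2882, 0.1306]
orientation: [0.0, 0.12, 0.993, -0.0]
wrist_force: [0.3, 0.5, -0.4]
finger_gap: 0.0003
grip_force: 0.0
```

```bash
python3 - <<'E'
from h import *
st()
w=cam('wrist');s=cam('scene')
for n in('scene','wrist'):
  for k in('stop_top','wing_left','wing_right'): print(k,[(np.round(d['uv'],1),round(d['conf'],2)) for d in spotter.landmark_of(k,n)[:3]])
f=lambda i:cv2.resize(i[185:285,170:270],(400,400),interpolation=2)
cv2.imwrite('pics/p5.png',np.hstack([f(s['pixels']),cv2.resize(w['pixels'][:,64:448],(400,400))])[...,::-1])
E
```

```text
10.25 [ 0.5761 -0.2882  0.1306] [ 0.0002  0.1201  0.9928 -0.    ] [-0.5885  0.4768  0.0977  1.1912  0.0001 -0.3477] [ 0.3429  0.5038 -0.3531] 0.00027115897014916117
stop_top [(array([220.1, 228.1]), 0.96), (array([163.5, 191.9]), 0.49)]
wing_left [(array([175.4, 186.7]), 0.82), (array([232.2, 223.6]), 0.76), (array([134.3, 236. ]), 0.75)]
wing_right [(array([208.2, 234.6]), 0.9), (array([ 89.8, 261.4]), 0.72), (array([152.4, 200.4]), 0.52)]
stop_top [(array([255.2, 208.3]), 0.68)]
wing_left [(array([310.9, 204.7]), 0.97)]
wing_right [(array([203.6, 208.8]), 0.7)]
```

View pics/p5.png

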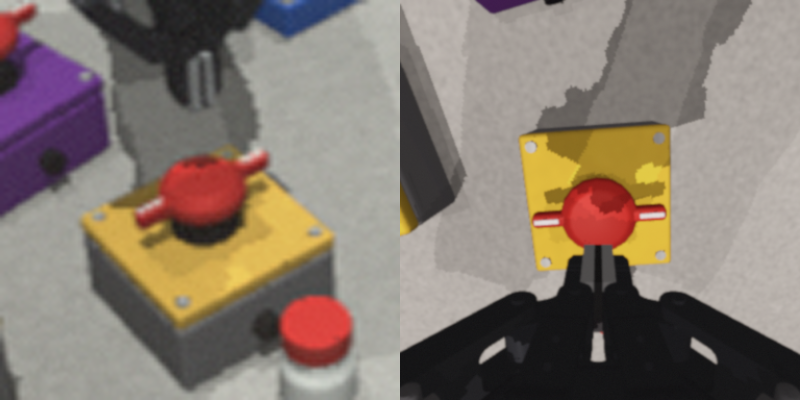

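The head is visibly lower: the stem is hidden and the stop_top row went from 225 to 228. It is latched with the finger clear. Now I'll go down behind the +y wing on its -x side, which is tool +x.

jog_arm:
  increments:
    - [[0.061,0.092,0,0,0,0,255],[0.061,0.092,0,0,0,0,255],[0,0,0,0,0,0,255],[0,0,0.06,0,0,0,255],[0,0,0.06,0,0,0,255],[0,0,0.06,0,0,0,255],[0,0,0.06,0,0,0,255],[0,0,0.06,0,0,0,255],[0,0,0,0,0,0,255],[0,0,0,0,0,0,255]]

```text
clock: 11.65
tcp_pos: [0.5573, -0.2364, 0.0557]
orientation: [-0.0, 0.12, 0.993, 0.0]
wrist_force: [-0.1, 0.6, 0.3]
finger_gap: -0.0001
grip_force: 0.0
```

jog_arm:
  increments:
    - [[-0.008,0,0,0,0,0,255],[-0.008,0,0,0,0,0,255],[-0.008,0,0,0,0,0,255],[-0.008,0,0,0,0,0,255],[-0.008,0,0,0,0,0,255],[0,0,0,0,0,0,255]]

```text
clock: 12.25
tcp_pos: [0.5672, -0.2385, 0.0557]
orientation: [0.0, 0.12, 0.993, 0.0]
wrist_force: [-0.1, -0.5, -0.4]
finger_gap: 0.0
grip_force: 0.0
```

```bash
python3 - <<'E'
from h import *
st()
w=cam('wrist');s=cam('scene')
f=lambda i:cv2.resize(i[185:285,170:270],(400,400),interpolation=2)
cv2.imwrite('pics/p6.png',np.hstack([f(s['pixels']),cv2.resize(w['pixels'][:,64:448],(400,400))])[...,::-1])
E
```

```text
12.25 [ 0.5672 -0.2385  0.0557] [0.     0.12   0.9928 0.    ] [-0.5285  0.4727 -0.1017  0.9964  0.     -0.2879] [-0.1193 -0.4739 -0.4074] 3.016609720432731e-05
```

View pics/p6.png

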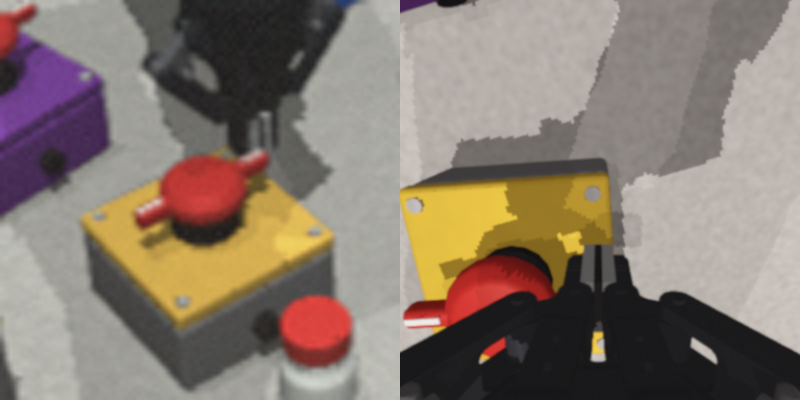

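The finger stands behind the outer part of the +y wing (crop px 250–278, 130) and isn't touching yet. I'll approach, then follow the arc.

jog_arm:
  increments:
    - [[-0.008,0,0,0,0,0,255],[-0.008,0,0,0,0,0,255],[-0.008,0,0,0,0,0,255],[0,0,0,0,0,0,255]]

```text
clock: 12.75
tcp_pos: [0.5729, -0.2397, 0.0555]
orientation: [-0.0, 0.12, 0.993, 0.0]
wrist_force: [-0.7, 1.0, -0.2]
finger_gap: 0.0001
grip_force: 0.5
```

jog_arm:
  increments:
    - [[-0.0126,0.004,0,0,0,0.0222,255],[-0.0126,0.004,0,0,0,0.0222,255],[-0.0126,0.004,0,0,0,0.0222,255],[-0.0126,0.004,0,0,0,0.0222,255],[0,0,0,0,0,0,255]]

```text
clock: 13.25
tcp_pos: [0.5863, -0.2409, 0.0556]
orientation: [0.0, 0.257, 0.966, -0.0]
wrist_force: [0.2, -0.8, -0.2]
finger_gap: 0.0001
grip_force: 0.1
```

jog_arm:
  increments:
    - [[-0.0126,0.004,0,0,0,0.0222,255],[-0.0126,0.004,0,0,0,0.0222,255],[-0.0126,0.004,0,0,0,0.0222,255],[-0.0126,0.004,0,0,0,0.0222,255],[0,0,0,0,0,0,255]]

```text
clock: 13.75
tcp_pos: [0.5986, -0.2449, 0.0557]
orientation: [0.0, 0.388, 0.922, -0.0]
wrist_force: [-1.5, 0.3, 1.2]
finger_gap: -0.0001
grip_force: 0.7
```

jog_arm:
  increments:
    - [[-0.0126,0.004,0,0,0,0.0222,255],[-0.0126,0.004,0,0,0,0.0222,255],[0,0,0,0,0,0,255]]

```text
clock: 14.05
tcp_pos: [0.6041, -0.2481, 0.0556]
orientation: [-0.0, 0.451, 0.892, -0.0]
wrist_force: [-2.5, 0.3, 0.2]
finger_gap: 0.0002
grip_force: 0.8
```

```bash
python3 - <<'E'
from h import *
st()
w=cam('wrist');s=cam('scene')
for k in('stop_top','wing_left','wing_right'): print(k,[(np.round(d['uv'],1),round(d['conf'],2)) for d in spotter.landmark_of(k,'scene')[:3]])
f=lambda i:cv2.resize(i[185:285,170:270],(400,400),interpolation=2)
cv2.imwrite('pics/p7.png',np.hstack([f(s['pixels']),cv2.resize(w['pixels'][:,64:448],(400,400))])[...,::-1])
E
```

```text
14.05 [ 0.6041 -0.2481  0.0556] [-0.      0.4512  0.8924 -0.0001] [-0.5124  0.5403  0.0106  1.0412 -0.0001  0.4237] [-2.4956  0.3458  0.1596] 0.00018417946019116526
stop_top [(array([114.1, 241.3]), 0.78), (array([219.4, 228.6]), 0.77), (array([166.2, 194.5]), 0.72)]
wing_left [(array([235.2, 229.5]), 0.7), (array([134.1, 233.1]), 0.64), (array([175.7, 186.9]), 0.59)]
wing_right [(array([204.3, 227.9]), 0.79), (array([151., 200.]), 0.71), (array([ 91.6, 260.3]), 0.58)]
```

View pics/p7.png

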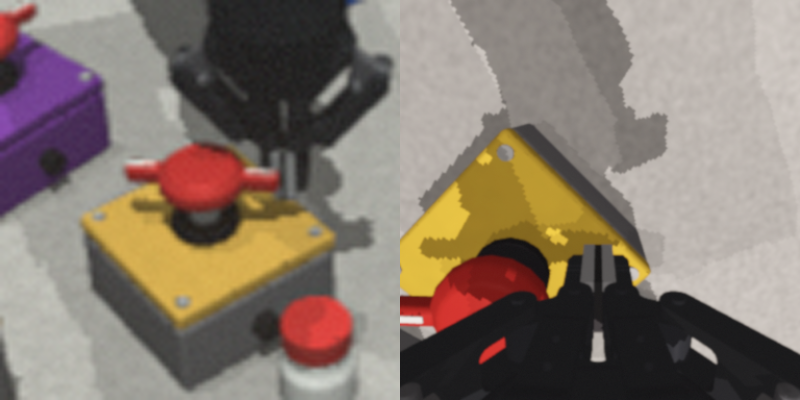

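The stem is visible again under the cap (crop 205,215), and the wings have turned about 40°, so the head has popped out. I'll back off outward and rise.

jog_arm:
  increments:
    - [[0.02,0.04,0,0,0,0,255],[0.02,0.06,0,0,0,0,255],[0,0.08,0,0,0,0,255],[0,0,-0.12,0,0,0,255],[0,0,-0.14,0,0,0,255],[0,0,-0.14,0,0,0,255],[0,0,-0.14,0,0,0,255],[0,0,-0.14,0,0,0,255],[0,0,0,0,0,0,255]]

```text
clock: 15.2
tcp_pos: [0.6383, -0.213, 0.2324]
orientation: [0.006, 0.451, 0.892, 0.0]
wrist_force: [1.2, -0.4, 0.1]
finger_gap: -0.0001
grip_force: 0.0
```

```bash
python3 - <<'E'
from h import *
st()
for n in('scene','top'):
  c=cam(n)
  for k,z in dict(stop_top=.11,wing_left=.099,wing_right=.099,jar=0,reset_top=.092).items(): print(n,k,[(np.round(d['uv'],1),round(d['conf'],2),ray(c,d['uv'],z)[:2]) for d in spotter.landmark_of(k,n)[:3]])
print(to([.471,.283,.2],16), to([.471,.283,.2]))
E
```

```text
15.2 [ 0.6383 -0.213   0.2324] [0.0057 0.4513 0.8924 0.0005] [-0.4416  0.5023  0.3867  1.4438  0.0006  0.4948] [ 1.2255 -0.4038  0.0965] -0.00010614086385106893
scene stop_top [(array([111.1, 242.5]), 0.8, array([ 0.4424, -0.482 ])), (array([220.2, 224.8]), 0.7, array([ 0.5768, -0.2864])), (array([163.3, 192.5]), 0.65, array([ 0.3699, -0.2924]))]
scene wing_left [(array([177.5, 186.9]), 0.81, array([ 0.3623, -0.2425])), (array([134.4, 235.2]), 0.75, array([ 0.4469, -0.4299])), (array([232. , 220.5]), 0.55, array([ 0.5759, -0.2483]))]
scene wing_right [(array([207.4, 238.4]), 0.95, array([ 0.5796, -0.3292])), (array([153.1, 200.3]), 0.82, array([ 0.3648, -0.3223])), (array([ 89.8, 259.8]), 0.75, array([ 0.4444, -0.5346]))]
scene jar [(array([246.5, 282.4]), 0.58, array([ 0.6704, -0.3026]))]
scene reset_top [(array([319.8, 134.9]), 0.38, array([0.4645, 0.2892]))]
top stop_top [(array([385.5, 209.6]), 0.64, array([ 0.4893, -0.4978])), (array([321.8, 249.4]), 0.57, array([ 0.3655, -0.2965])), (array([311.9, 188. ]), 0.39, array([ 0.5563, -0.2686]))]
top wing_left [(array([310.2, 251. ]), 0.82, array([ 0.3603, -0.2623])), (array([371.3, 208.9]), 0.76, array([ 0.4923, -0.4568])), (array([135.9, 214.2]), 0.27, array([0.4727, 0.2819]))]
top wing_right [(array([329.8, 251.3]), 0.81, array([ 0.3595, -0.3234]))]
top jar []
top reset_top [(array([135.4, 216.7]), 0.38, array([0.4653, 0.2851]))]
[0.1242 0.0404 0.0064] [1.9873 0.646  0.1021]
```

The head is out (row 224.8) and the wings are back at rest. Next is the reset button.

```bash
python3 -c "
from h import *
print(to([.489,.259,.232],14))"
```

```text
[ 0.1334  0.0462 -0.0019]
```

jog_arm:
  increments:
    - [[0.133,0.046,0,0,0,0,255],[0.133,0.046,0,0,0,0,255],[0.133,0.046,0,0,0,0,255],[0.133,0.046,0,0,0,0,255],[0.133,0.046,0,0,0,0,255],[0.133,0.046,0,0,0,0,255],[0.133,0.046,0,0,0,0,255],[0.133,0.046,0,0,0,0,255],[0.133,0.046,0,0,0,0,255],[0.133,0.046,0,0,0,0,255],[0.133,0.046,0,0,0,0,255],[0.133,0.046,0,0,0,0,255],[0.133,0.046,0,0,0,0,255],[0.133,0.046,0,0,0,0,255],[0,0,0,0,0,0,255],[0,0,0,0,0,0,255]]

```text
clock: 17.4
tcp_pos: [0.4889, 0.2579, 0.2257]
orientation: [0.0, 0.451, 0.892, -0.0]
wrist_force: [-0.1, 1.0, -0.5]
finger_gap: 0.0002
grip_force: 0.0
```

```bash
python3 - <<'E'
from h import *
st();c=cam('wrist')
for k,z in dict(reset_top=.092).items(): print(k,[(np.round(d['uv'],1),round(d['conf'],2),ray(c,d['uv'],z)[:2]) for d in spotter.landmark_of(k,'wrist')[:3]])
# green blob check
h=cv2.cvtColor(c['pixels'],cv2.COLOR_RGB2HSV);m=cv2.inRange(h,(50,120,60),(80,255,255))
n,_,S,C=cv2.connectedComponentsWithStats(m)
for i in range(1,n):
    if S[i,4]>60: print(S[i],C[i],ray(c,C[i],.092)[:2])
print(to([.471,.282,.09]))
E
```

```text
17.4 [0.4889 0.2579 0.2257] [ 0.0001  0.4513  0.8924 -0.0001] [ 0.3403  0.2655  0.0227  1.3278 -0.0003  1.2767] [-0.0587  1.0003 -0.5351] 0.00019877098316942323
reset_top [(array([251.5, 147.6]), 0.75, array([0.4698, 0.2808])), (array([276.6, 187.4]), 0.18, array([0.5137, 0.2634]))]
[238 136  27  27 566] [250.8816 148.9912] [0.4701 0.2793]
[ 199  188   42   49 1186] [219.6037 212.2715] [0.4826 0.2077]
[0.1254 0.0001 0.5427]
```

The wrist camera's networks and the green blob agree on about (0.470, 0.280) for the button. I'll turn the gripper so its wide side runs along the shaker's y, away from the tubes.

jog_arm:
  increments:
    - [[0,0,0,0,0,-0.0444,255],[0,0,0,0,0,-0.0444,255],[0,0,0,0,0,-0.0444,255],[0,0,0,0,0,-0.0444,255],[0,0,0,0,0,-0.0444,255],[0,0,0,0,0,-0.0444,255],[0,0,0,0,0,0,255],[0,0,0,0,0,0,255]]

```text
clock: 18.3
tcp_pos: [0.4897, 0.2564, 0.2258]
orientation: [0.0, 0.053, 0.999, 0.0]
wrist_force: [0.1, 0.7, -0.4]
finger_gap: -0.0002
grip_force: 0.0
```

```bash
python3 -c "
from h import *
st();print(to([.470,.2805,.08]))"
```

```text
18.3 [0.4897 0.2564 0.2258] [0.0001 0.0531 0.9986 0.    ] [ 0.3371  0.2654  0.0226  1.3278 -0.      0.4434] [ 0.0977  0.7129 -0.3669] -0.00024285774316842518
[0.0885 0.0875 0.583 ]
```

jog_arm:
  increments:
    - [[0.044,0.044,0,0,0,0,255],[0.044,0.044,0,0,0,0,255],[0,0,0.12,0,0,0,255],[0,0,0.12,0,0,0,255],[0,0,0.12,0,0,0,255],[0,0,0.12,0,0,0,255],[0,0,0.08,0,0,0,255],[0,0,0,0,0,0,255],[0,0,0,0,0,0,255]]

```text
clock: 19.2
tcp_pos: [0.4689, 0.2822, 0.0861]
orientation: [-0.0, 0.05, 0.999, 0.0]
wrist_force: [0.0, -1.1, -0.0]
finger_gap: 0.0001
grip_force: 0.0
```

```bash
python3 - <<'E'
from h import *
st()
w=cam('wrist');s=cam('scene')
f=lambda i:cv2.resize(i[80:200,260:380],(400,400),interpolation=2)
cv2.imwrite('pics/p8.png',np.hstack([f(s['pixels']),cv2.resize(w['pixels'][:,64:448],(400,400))])[...,::-1])
E
```

```text
19.2 [0.4689 0.2822 0.0861] [-0.0002  0.0504  0.9987  0.    ] [ 0.395   0.328  -0.2433  0.9998  0.0002  0.4958] [ 0.0038 -1.1317 -0.011 ] 9.51933892212597e-05
```

View pics/p8.png

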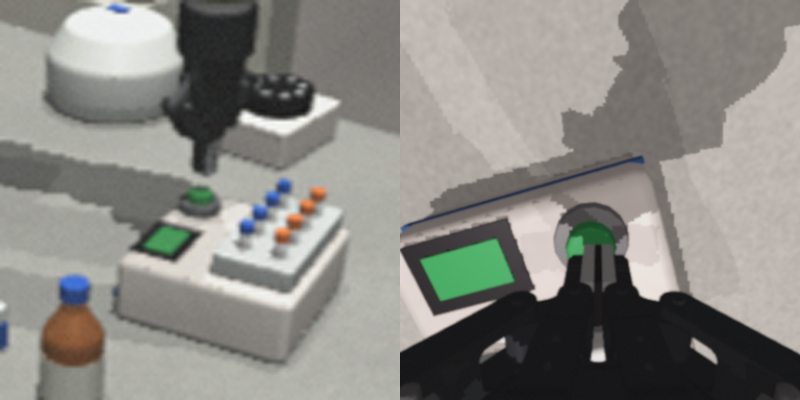

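The fingertips are above the green button (wrist crop 592,240), about 2 mm too far to the right. I'll correct that and press in small steps.

jog_arm:
  increments:
    - [[-0.004,-0.008,0.016,0,0,0,255],[0,0,0.016,0,0,0,255],[0,0,0.016,0,0,0,255],[0,0,0.008,0,0,0,255],[0,0,0,0,0,0,255]]

```text
clock: 19.8
tcp_pos: [0.47, 0.2792, 0.0712]
orientation: [-0.0, 0.051, 0.999, -0.0]
wrist_force: [-0.5, 0.3, -0.5]
finger_gap: -0.0002
grip_force: 0.0
```

jog_arm:
  increments:
    - [[0,0,0.01,0,0,0,255],[0,0,0,0,0,0,255]]

```text
clock: 20.0
tcp_pos: [0.4706, 0.2795, 0.0692]
orientation: [0.0, 0.051, 0.999, 0.0]
wrist_force: [-0.3, 0.6, 1.2]
finger_gap: -0.0
grip_force: 0.7
```

jog_arm:
  increments:
    - [[0,0,0.01,0,0,0,255],[0,0,0,0,0,0,255]]

```text
clock: 20.2
tcp_pos: [0.4706, 0.2795, 0.0668]
orientation: [0.0, 0.051, 0.999, 0.0]
wrist_force: [0.1, -0.0, 2.5]
finger_gap: 0.0003
grip_force: 1.4
```

jog_arm:
  increments:
    - [[0,0,0.01,0,0,0,255],[0,0,0,0,0,0,255]]

```text
clock: 20.4
tcp_pos: [0.4706, 0.2795, 0.0643]
orientation: [0.0, 0.051, 0.999, 0.0]
wrist_force: [-0.3, -0.2, 4.8]
finger_gap: 0.0001
grip_force: 2.1
```

jog_arm:
  increments:
    - [[0,0,0.008,0,0,0,255],[0,0,0,0,0,0,255],[0,0,0,0,0,0,255]]

```text
clock: 20.7
tcp_pos: [0.4707, 0.2795, 0.0634]
orientation: [0.001, 0.051, 0.999, 0.0]
wrist_force: [-2.0, -1.2, 11.1]
finger_gap: -0.0001
grip_force: 5.3
```

jog_arm:
  increments:
    - [[0,0,0.006,0,0,0,255],[0,0,0,0,0,0,255],[0,0,0,0,0,0,255]]

```text
clock: 21.0
tcp_pos: [0.4708, 0.2796, 0.0632]
orientation: [0.001, 0.051, 0.999, 0.0]
wrist_force: [-5.0, -3.2, 19.6]
finger_gap: 0.0002
grip_force: 9.8
```

It hit hard bottom after about 6 mm of travel. I'll release and rise.

jog_arm:
  increments:
    - [[0,0,-0.04,0,0,0,255],[0,0,-0.08,0,0,0,255],[0,0,-0.12,0,0,0,255],[0,0,-0.12,0,0,0,255],[0,0,-0.12,0,0,0,255],[0,0,0,0,0,0,255],[0,0,0,0,0,0,255],[0,0,0,0,0,0,255]]

```text
clock: 21.8
tcp_pos: [0.4695, 0.2791, 0.1792]
orientation: [-0.001, 0.051, 0.999, -0.0]
wrist_force: [-0.9, -0.1, 0.8]
finger_gap: -0.0
grip_force: 0.0
```

```bash
python3 - <<'E'
from h import *
st();c=cam('scene')
for k in('stop_top','wing_left','wing_right','jar','bottle','tipbox','reset_top'): print(k,[(np.round(d['uv'],1),round(d['conf'],2)) for d in spotter.landmark_of(k,'scene')[:3]])
print(ticket.hand_in())
E
```

```text
21.8 [0.4695 0.2791 0.1792] [-0.0012  0.0506  0.9987 -0.0005] [ 0.3892  0.2697 -0.0859  1.2177  0.0001  0.4905] [-0.8774 -0.0852  0.7632] -9.807256329871604e-06
stop_top [(array([218.2, 227.3]), 0.77), (array([162.9, 189.9]), 0.75), (array([113.4, 242. ]), 0.73)]
wing_left [(array([232.3, 224.1]), 0.94), (array([136.1, 235.7]), 0.84), (array([175.8, 187.9]), 0.53)]
wing_right [(array([208.2, 236.9]), 0.88), (array([ 89.5, 261.2]), 0.84), (array([151.6, 198.9]), 0.64)]
jar [(array([247.4, 283.3]), 0.85)]
bottle [(array([280.3, 202.8]), 0.65)]
tipbox [(array([244.6, 188.4]), 0.94), (array([206.1, 237.1]), 0.36)]
reset_top [(array([323.1, 135.7]), 0.48), (array([246.4, 186.3]), 0.47)]
the job is handed in; nothing more can be done
None
```

I pressed the stop head in until it latched, twisted it back out and pressed the reset button to its hard stop and released it, then handed the job in at about 22 s with no verdict returned; the last camera reading put the head 2–4 px lower than right after release, and I didn't check whether that was noise.

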